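Serve a test piece and show its groove to the inspection camera

ROBOT

A 6-joint arm with a two-finger parallel gripper is mounted at the origin on the work surface. World frame = base frame: x ahead of the robot, y to its left, z up, the work surface at z = 0. Lengths are in m, angles in degrees, forces in N, time in s.
With the tool pointing down it reaches from about 0.3 to 0.75 m from the base axis. Payload 8.5 kg.
Tool frame: the origin (TCP) lies on the centre line of the jaws, within the pads' length; the fingertips stand 17 mm ahead of it and the grasp point (between the pads) lies 2 mm behind it (env.tcp_to_tips is the distance from the TCP to the fingertips, in m); z points along the fingers, y is the line along which they close (so a half turn about z gives the same grasp; the last joint's range is limited). The gripper opens to 85 mm and grips with 20 to 120 N. Pads are 22 mm wide; open, the fingers measure 114 mm over their backs; the gripper's body (76 mm by 85 mm) begins 54 mm behind the grasp point. The pads swing forward as they close: fully open they stand 13 mm farther back than shut.
Start: joints at [-12.336, 21.807, 74.336, -0, 83.858, -12.336], TCP at [0.55, 0, 0.248] pointing down, gripper open.
Joint ranges: [-178.18, 178.18], [-50.72, 133.34], [12.68, 142.11], [-81.47, 261.47], [9.98, 163.14], [-165.26, 165.26]. Speed limits (degrees/s): [136.94, 136.94, 180, 180, 180, 180].

INTERFACE

Orientations are given as a 3x3 rotation matrix whose columns are the frame's x, y, z axes.
In Python, from rig import env gives the robot as it stands. The module is installed in compiled form; this text tells all that it offers.
- The arm moves only by the shell command python3 -m pendant 'ROWS' [FORCE]. ROWS is JSON, a list of rows, each a list of 7 numbers: the opening, from 0 (shut) to 1 (fully open), then the shift along the tool's x, y, z in m, then the turn, a rotation vector about the tool's x, y, z in rad. A call has 1 to 5 rows; each row is the pose to reach, as a shift and turn from the pose commanded when the call began, along the tool's axes at that moment; what a row does not reach only later rows make up. A row lasts 1/8 s, in which the tool goes at most 62.5 mm and 10.7 degrees, less where a joint would pass 70% of its speed; a pose out of reach is approached as far as the arm can. A call with a gripper value outside its range is refused whole. The fingers move at their own pace and stop on an object; FORCE is the grip in N (left out, the last holds). Time passes only in rows, so rows that repeat a pose let the fingers close. It gives the time, the measured TCP pose, the force, the opening and the grip force at its end, in the units of the state.
- env.observe(): the state, without advancing time (a new reading comes with each control period).
- env.get_image(name): name is "scene" or "side" or "wrist"; returns a dict with "image" (480x640x3 uint8, blue, green, red), "fx", "fy", "cx", "cy" (pixels), "pose" (4x4, takes a point from camera to world coordinates). Camera axes: x right, y up, looking along -z (the intrinsics and any distortion apply to the point x, -y, -z); pixel columns grow to the right and rows downward; lengths in m; the calibration is good to about 2 mm. The wrist camera is an equidistant fisheye: a pixel r from the principal point sees the ray r / f radians off the axis. A picture is of the moment at which its call begins. There is no depth.
- env.close_job(): hands the job in; it is judged then, once.
Trained networks look in the newest picture that a camera, given by its name, has taken for a name from the list of things; names that differ only in an ending like _2 or _b are one class to them, and where a whole thing is asked for, a point or a joint stands for the part that bears it (a point fixed in the world has none). Each returns a list of dicts, best first, with "conf" (0 to 1); they miss things now and then, are a little off and sometimes report something else, mostly with a low value. They report only what shows in the picture. A call takes as long as a camera call.
- env.find_in(camera, thing): "bbox" ([centre column, centre row, width, height] in pixels, round what is visible of it).
- env.trace(camera, thing): "mask" (480x640 bool, what is visible of it) and "bbox" ([centre column, centre row, width, height] in pixels, round what is visible of it).
- env.tip_of(camera, thing): "centre" ([column, row] in pixels: a listed point, or the origin of a listed thing).
The state is a dict: "time_s": time; "q": joint angles; "qvel": joint speeds; "joint_efforts": joint torques, N m; "position": TCP position; "tool_rot": TCP orientation; "ft_force": force on the tool from outside, world axes, zero at the start; "wrist_torque": the same for the moment, N m; "grip_width": finger opening in m; "gripper_force": force on a finger pad.
Only numpy, scipy, OpenCV 4.12 (cv2) and the standard library are available. Lean on these libraries where they do the work, as an engineer would, in place of code of your own. Each camera call takes 0.05 s, during which the arm holds its last target. There are 200 camera calls.

TASK

Serve one test piece from the magazine: pull the feed slide's knob fully out, then push it fully home, so that the lowest piece comes out on to the landing tongue. Pick up that piece and hold it in the air 100 mm in front of the inspection camera's lens, the middle of its grooved edge on the lens axis and the edge facing straight into the lens, broad faces level from side to side and tilted back with the camera's downward look; finish while holding it still there. Leave the other two pieces in the magazine and everything else on the table where it is.

Things in the scene. Friction and masses are not known exactly. Their poses are not given: they have to be found in the camera images.
- magazine: Aluminium gravity magazine, fixed, 66 mm wide, 88 mm high. Origin: on the table under the middle of its chamber; z up. Serves along its +x: beyond the gate wall (outer face x = 28 mm) an open landing tongue, 34 mm wide (narrower than a piece), top 30 mm above the table, runs to x = 100 mm with a 6 mm end lip. At -x the slide runs over a bed 50 mm wide, 20 mm high.
- feed_slide (a joint): Steel feed slide: 0 = home (pushed in), 0.054 m = fully out, pulled along the magazine's -x. Detent at either end, needs 4 to 8 N. Fully out, the lowest piece falls 16 mm to the chamber floor (30 mm above the table); pushed home, the slide shoves it through the gate on to the tongue, its trailing edge about 29 mm from the magazine's origin.
- feed_slide_grip (a point): Middle of the slide's upright grey knob, 52 mm above the table, 107 mm behind (-x) the magazine's origin when home; the knob is 20 mm along the slide, 28 mm across, 42 mm tall (top at 73 mm). Moves with the slide; room for fingers on both sides across the slide.
- sample0: Lowest of three test pieces in the magazine: beech-faced board 40 x 50 x 18 mm (x, y, z), 30 to 60 g. Origin: centre of its underside; z up. Its x axis points out of its grooved edge (groove 5 mm wide, 6 mm deep, along y at mid thickness), which leads towards the magazine's +x. Rests on the slide, underside at 46 mm; once served, at 30 mm.
- sample0_edge (a point): Middle of the lowest piece's grooved edge: at (20, 0, 9) mm in the piece's frame.
- sample1: The middle test piece in the stack, alike; origin at the centre of its underside. It stays in the magazine.
- sample2: The top test piece in the stack, alike; origin at the centre of its underside. It stays in the magazine.
- cam_head: Inspection camera, fixed, on a stand with a 110 mm square foot and a post behind, 315 mm tall. Origin: middle of its grey housing (75 x 50 x 50 mm). The lens looks along the head's -x, 30 degrees below level, roughly towards the robot; lens glass 67 mm from the origin. Its y axis is level. The head's +x is the direction in which the grooved edge must face.
- cam_focus (a point): Focus point of the inspection camera: on the lens axis, 100 mm in front of the lens glass, about 196 mm above the table. Nothing marks it.
- tape: Cardboard tape roll lying flat, 96 mm across, 24 mm high; origin under its centre. Leave alone.
- mug: White mug, 80 mm across, 92 mm tall; origin under its centre. Leave alone.
- glue: Squat white bottle, 60 mm across, 100 mm tall; origin under its centre. Leave alone.
- screwdriver: Screwdriver lying on the table; origin at its underside. Leave alone.
- offcut: Plywood offcut 90 x 60 x 18 mm; origin under its centre. Leave alone.
- square: Try square, steel blade 160 mm, wooden stock 100 mm, lying flat. Leave alone.
- jar: Squat jar with a white lid, 68 mm across, 70 mm tall; origin under its centre. Leave alone.

How it is judged (in metres and radians):
On the way, in this order (a step that is already met when the one before it is completed fails the run):
1. the feed slide is pulled fully out (more than 48 mm of its 54 mm) (value of joint feed_slide above 0.048 m), for 0.1 s.
2. the feed slide is fully home again (within 5 mm) and the lowest piece lies on the landing tongue (value of joint feed_slide below 0.005 m and x of sample0 in the frame of magazine above 0.044 m and z of sample0 in the frame of magazine below 0.04 m), for 0.2 s.
At the end, for the whole second after the job is handed in: Served piece held still by the fingers, touching neither camera nor magazine: middle of its grooved edge within 20 mm of the focus point and facing the lens, x and y axes within 0.22 rad of the camera head's x and y lines; slide home within 6 mm. The program finishes while holding (distance between sample0_edge and cam_focus below 0.02 m and angle between the x axis of sample0 and the x axis of cam_head, either way round below 0.22 rad and angle between the y axis of sample0 and the y axis of cam_head, either way round below 0.22 rad and angle between sample0's own x axis and vertical below 1.4 rad and contact force between sample0 and the fingers above 1 N and contact force between sample0 and cam_stand below 0.1 N and contact force between sample0 and magazine below 0.1 N and linear speed of sample0 below 0.03 m/s and value of joint feed_slide below 0.006 m); the arm keeps its last pose, push and grip.
It fails at once if another test piece is taken or served out of the magazine (moved more than 45 mm) (distance of any of sample1, sample2 from where it was at the start of the episode above 0.045 m).
It fails at once if a bystander is displaced by more than 40 mm (distance of any of tape, mug, glue, screwdriver, offcut, square, jar from where it was at the start of the episode above 0.04 m).
It also fails if it takes over 58 s, if anything falls off the work surface, if the arm or the gripper's body presses on something with over 40 N, if the wrist force passes 120 N, or if a joint passes its speed limit or range.

## Working session

There is one attempt and no reset: what is moved stays moved. The work goes in short steps, Python scripts to look and compute and a shell command to move; the robot and the scene stay as the last step left them, time stands still between calls to the robot, and variables do not carry over. Pictures are saved under pics/ and viewed, at most 10 in all, crops included, and the job is handed in when it is done.

```bash
mkdir -p pics; cat > h.py <<'E'
import numpy as np, cv2
from rig import env
def ray(c,px):
    P=np.array(c["pose"]); d=np.array([(px[0]-c["cx"])/c["fx"],-(px[1]-c["cy"])/c["fy"],-1.0])
    if c.get("fish"):
        u=np.array([(px[0]-c["cx"])/c["fx"],(px[1]-c["cy"])/c["fy"]]);r=np.linalg.norm(u)
        d=np.array([*(u/max(r,1e-9)*np.sin(r)*[1,-1]),-np.cos(r)])
    d=P[:3,:3]@d; return P[:3,3],d/np.linalg.norm(d)
def atz(c,px,z):
    o,d=ray(c,px); return o+d*(z-o[2])/d[2]
def proj(c,p):
    P=np.array(c["pose"]); q=P[:3,:3].T@(np.array(p)-P[:3,3]); x,y,z=q[0],-q[1],-q[2]
    if c.get("fish"):
        r=np.hypot(x,y);t=np.arctan2(r,z);return np.array([c["cx"]+c["fx"]*t*x/r,c["cy"]+c["fy"]*t*y/r])
    return np.array([c["cx"]+c["fx"]*x/z,c["cy"]+c["fy"]*y/z])
def tri(rs):
    A=np.zeros((3,3));b=np.zeros(3)
    for o,d in rs:
        M=np.eye(3)-np.outer(d,d);A+=M;b+=M@o
    p=np.linalg.solve(A,b);return p,[np.linalg.norm((np.eye(3)-np.outer(d,d))@(p-o)) for o,d in rs]
def img(n):
    c=env.get_image(n); c["fish"]=(n=="wrist"); return c
E
python3 - <<'E'
from h import *
R={}
for n in ["scene","side","wrist"]:
    c=img(n); cv2.imwrite(f"pics/{n}0.png",c["image"]); print(n,c["fx"],c["cx"],c["cy"],np.round(c["pose"],3).tolist(),[k for k in c])
    for t in ["magazine","feed_slide_grip","sample0","sample0_edge","sample2","cam_head"]:
        r=env.tip_of(n,t)
        if r:
            print(n,t,np.round(r[0]["centre"],1),round(r[0]["conf"],2)); 
            if r[0]["conf"]>.3: R.setdefault(t,[]).append(ray(c,r[0]["centre"]))
for t,v in R.items():
    if len(v)>1: print(t,tri(v[:]))
E
```

```text
scene 448.80099182191907 320.3901677699572 242.898072758525 [[0.293, -0.612, 0.734, 1.281], [0.956, 0.184, -0.228, -0.224], [0.004, 0.769, 0.64, 0.806], [0.0, 0.0, 0.0, 1.0]] ['image', 'fx', 'fy', 'cx', 'cy', 'pose', 'fish']
scene magazine [371.3 285.9] 0.63
scene feed_slide_grip [373.4 266.7] 0.66
scene sample0 [375.2 261.3] 0.6
scene sample0_edge [402.5 252.2] 0.57
scene sample2 [375.2 261.3] 0.6
scene cam_head [179.8 281.9] 0.81
side 475.3121262884642 317.2368360468734 235.93983200945522 [[0.804, 0.466, -0.369, 0.098], [-0.594, 0.638, -0.489, -0.611], [0.007, 0.613, 0.79, 1.179], [0.0, 0.0, 0.0, 1.0]] ['image', 'fx', 'fy', 'cx', 'cy', 'pose', 'fish']
side magazine [287.3 246.8] 0.58
side feed_slide_grip [263.5 224.7] 0.8
side sample0 [285.7 232.3] 0.71
side sample0_edge [291.1 238.9] 0.57
side sample2 [285.7 232.3] 0.71
side cam_head [438.1 257.9] 0.89
wrist 371.64829954431775 318.63903307155306 236.25213915586593 [[1.0, 0.0, 0.001, 0.55], [-0.0, 0.955, 0.296, 0.075], [-0.001, -0.296, 0.955, 0.374], [0.0, 0.0, 0.0, 1.0]] ['image', 'fx', 'fy', 'cx', 'cy', 'pose', 'fish']
wrist maga
[... 397 characters left out ...]
64(0.03293677008338064), np.float64(0.03293677008338071)])
sample0 (array([0.54800365, 0.13992154, 0.07463014]), [np.float64(0.0035644910266017875), np.float64(0.0013964037622417468), np.float64(0.0032788262102611213)])
sample0_edge (array([0.55641894, 0.14565141, 0.08140785]), [np.float64(0.06315411167143002), np.float64(0.034382239001867154), np.float64(0.030718254124863325)])
sample2 (array([0.54800365, 0.13992154, 0.07463014]), [np.float64(0.0035644910266017875), np.float64(0.0013964037622417468), np.float64(0.0032788262102611213)])
cam_head (array([ 0.6056843 , -0.21184945,  0.20442992]), [np.float64(0.08813421771713492), np.float64(0.13644311305329426), np.float64(0.1949729617893189)])
```

```bash
python3 -c "
import cv2,numpy as np
a=cv2.imread('pics/scene0.png');b=cv2.imread('pics/side0.png')
cv2.imwrite('pics/a.png',cv2.resize(a,(800,600)));cv2.imwrite('pics/b.png',cv2.resize(b,(800,600)))"
```

```text
(no output)
```

View pics/a.png

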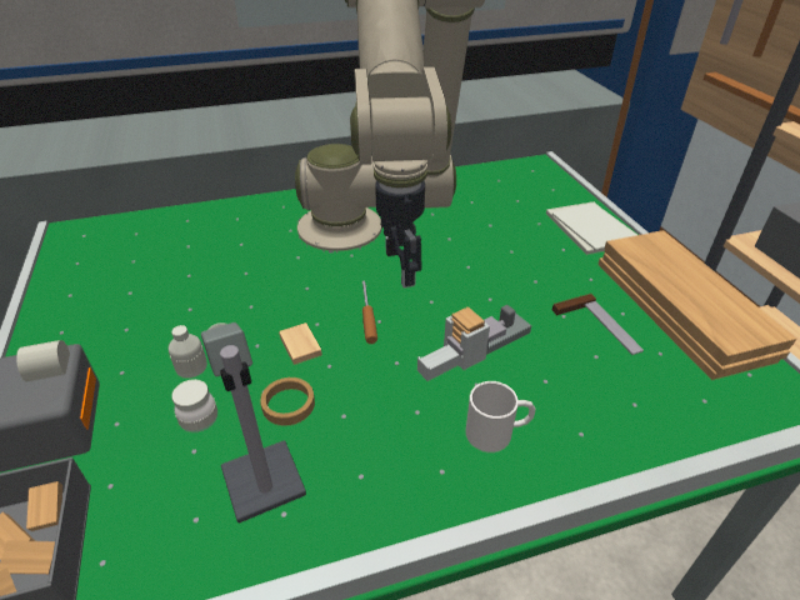

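View pics/b.png

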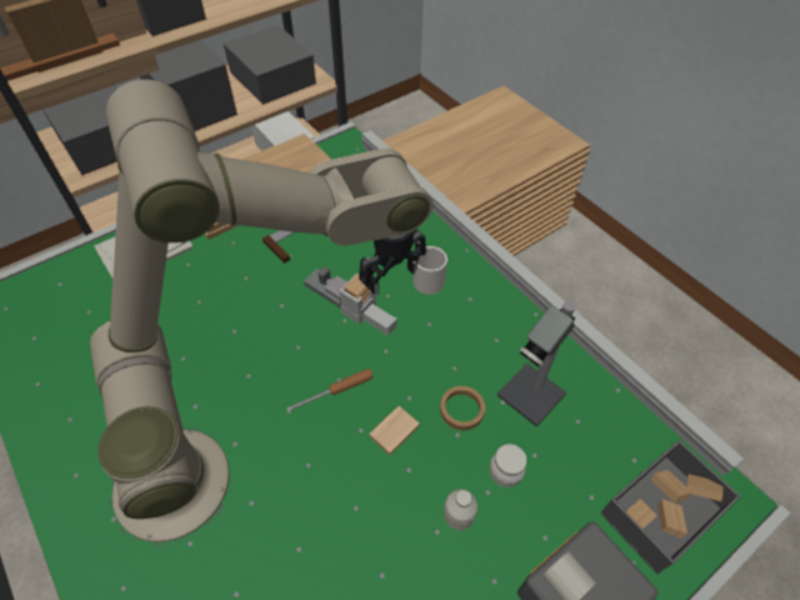

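View pics/wrist0.png

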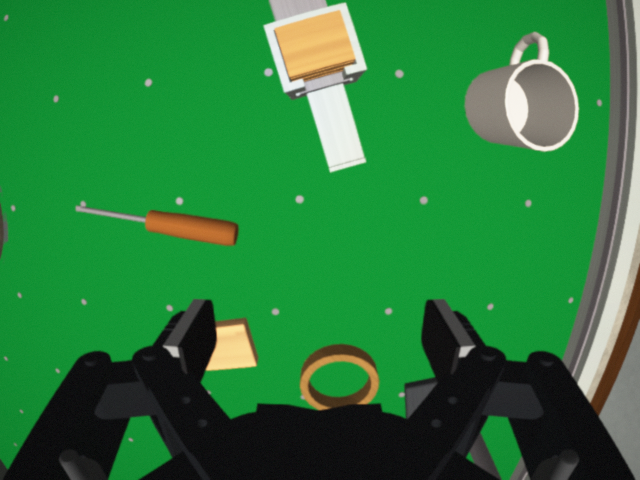

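The scene view shows the magazine's knob at about (406,252) in native pixels and the camera head at (180,281). In the side view the knob is at (258,220) and the lens at about (427,282). The wrist view shows the tongue's lip end at (347,166).

```bash
python3 - <<'E'
from h import *
s=img("scene");d=img("side");w=img("wrist")
print("knob",tri([ray(s,(405.6,254)),ray(d,(259,222))]))
print("head",tri([ray(s,(179.8,281.9)),ray(d,(438.1,257.9))]))
print("tongue end corners",atz(w,(331,171),.034),atz(w,(366,162),.034))
print("tongue lip side", atz(d,(388/1.25,325/1.25),.036))
print("foot scene",atz(s,(262/1.25,480/1.25),.006),"side",atz(d,(532/1.25,394/1.25),.006))
# foot corners
print("foot side corners",[np.round(atz(d,(np.array(p)/1.25),.006)[:2],3) for p in [(500,394),(537,423),(565,393),(529,367)]])
print("foot scene corners",[np.round(atz(s,(np.array(p)/1.25),.006)[:2],3) for p in [(222,462),(285,444),(305,492),(237,517)]])
for n,c in (("scene",s),("side",d)):
  for t in ["cam_head","feed_slide_grip","mug","screwdriver"]:
    r=env.trace(n,t); print(n,t,[(np.round(x["bbox"]),round(x["conf"],2)) for x in r[:2]])
    if t=="cam_head" and r: np.save(f"m_{n}.npy",r[0]["mask"])
for n,c in (("scene",s),("side",d)):
    x0,y0=(150,240) if n=="scene" else (390,230)
    m=c["image"][y0:y0+170,x0:x0+110] if n=="scene" else c["image"][y0:y0+120,x0:x0+100]
    cv2.imwrite(f"pics/c_{n}.png",cv2.resize(m,None,fx=5 if n=="side" else 3.5,fy=5 if n=="side" else 3.5,interpolation=cv2.INTER_CUBIC))
a=cv2.imread("pics/c_scene.png");b=cv2.imread("pics/c_side.png");h=600
o=np.zeros((600,max(1,a.shape[1]+b.shape[1]),3),np.uint8);o[:a.shape[0],:a.shape[1]]=a[:600];o[:b.shape[0],a.shape[1]:]=b[:600];print(o.shape,a.shape);
cv2.imwrite("pics/cc.png",o[:,:800])
print(env.observe()["time_s"])
E
```

```text
knob (array([0.51488498, 0.24301747, 0.04508032]), [np.float64(0.001285913370601693), np.float64(0.0012859133706016154)])
head (array([ 0.70551364, -0.28043758,  0.28230249]), [np.float64(0.008760401421023077), np.float64(0.008760401421022865)])
tongue end corners [0.5610529  0.03275113 0.034     ] [0.59315372 0.04141707 0.034     ]
tongue lip side [0.56261538 0.03738457 0.036     ]
foot scene [ 0.72467762 -0.28365828  0.006     ] side [ 0.72313795 -0.28471737  0.006     ]
foot side corners [array([ 0.666, -0.243]), array([ 0.683, -0.341]), array([ 0.784, -0.326]), array([ 0.767, -0.231])]
foot scene corners [array([ 0.671, -0.343]), array([ 0.665, -0.238]), array([ 0.766, -0.221]), array([ 0.778, -0.327])]
scene cam_head [(array([182., 282.,  42.,  41.]), 0.78)]
scene feed_slide_grip [(array([383., 264.,  52.,  40.]), 0.73)]
scene mug [(array([399., 334.,  55.,  54.]), 0.9), (array([377., 256.,  28.,  25.]), 0.41)]
scene screwdriver [(array([294., 254.,  14.,  47.]), 0.89)]
side cam_head [(array([437., 267.,  45.,  50.]), 0.88)]
side feed_slide_grip [(array([276., 231.,  40.,  32.]), 0.85), (array([314., 347.,  40.,  33.]), 0.73)]
side mug [(array([344., 217.,  27.,  40.]), 0.83)]
side screwdriver [(array([264., 311.,  68.,  32.]), 0.95), (array([345., 218.,  28.,  41.]), 0.46)]
(600, 885, 3) (595, 385, 3)
1.6
```

```bash
python3 -c "
from rig import env; print({k:(v if not hasattr(v,'tolist') else v.round(3).tolist()) if hasattr(v,'tolist') else v for k,v in env.observe().items()})"
```

```text
{'time_s': 1.6, 'q': [-12.335, 21.808, 74.333, -0.0, 83.858, -12.336], 'qvel': [-0.029, 0.014, 0.102, 0.083, -0.012, 0.065], 'joint_efforts': [0.0, -44.832, -23.146, -0.0, 0.001, -0.0], 'position': [0.55, 0.0, 0.248], 'tool_rot': [[-0.0, 1.0, 0.0], [1.0, 0.0, -0.0], [-0.0, 0.0, -1.0]], 'ft_force': [0.034, 0.596, 0.169], 'wrist_torque': [-0.054, -0.037, -0.001], 'gripper_force': 0.0, 'grip_width': 0.0851169357153282}
```

View pics/cc.png

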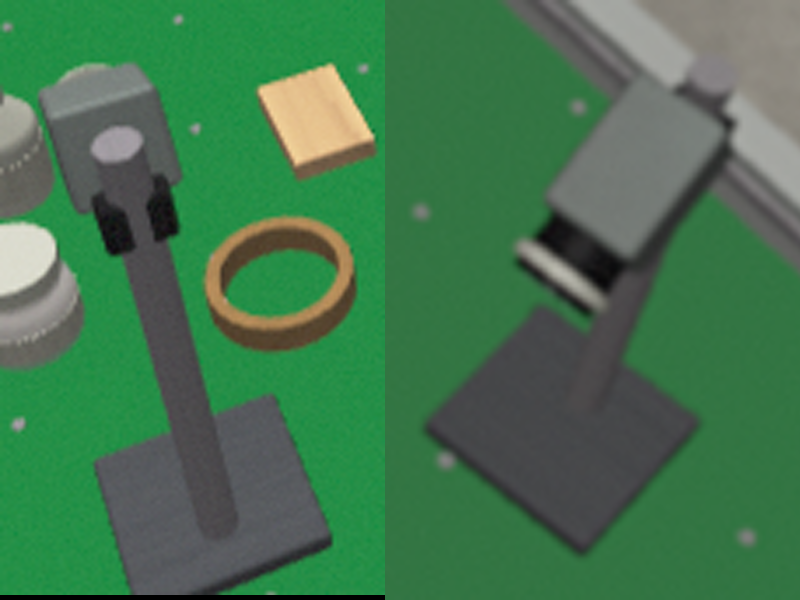

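The crops show the head from behind (left) and its housing top and lens ring from above (right); lens ring middle is at about (425,285) native in the side view. I'll fit the head's yaw and position to the housing corners.

```bash
cat > fit.py <<'E'
from h import *
from scipy.optimize import least_squares
def Rh(y,p=np.radians(30)):
    x=np.array([np.cos(p)*np.cos(y),np.cos(p)*np.sin(y),np.sin(p)]); Y=np.array([-np.sin(y),np.cos(y),0]); return np.column_stack([x,Y,np.cross(x,Y)])
E
python3 - <<'E'
from fit import *
s=img("scene");d=img("side")
S=lambda p:(390+(p[0]-385)/5,230+p[1]/5)
C=lambda p:(150+p[0]/3.5,240+p[1]/3.5)
a,b,c=.0375,.025,.025
obs=[(d,S((646,75)),(a,b,c)),(d,S((730,127)),(a,-b,c)),(d,S((633,262)),(-a,-b,c)),(d,S((547,200)),(-a,b,c)),(d,S((562,274)),(-.067,0,0)),
 (s,C((40,95)),(-a,-b,c)),(s,C((135,66)),(-a,b,c)),(s,C((182,178)),(a,b,-c)),(s,C((84,212)),(a,-b,-c))]
def f(v,per=False):
    R=Rh(v[3]); r=np.array([proj(k,v[:3]+R@np.array(l))-p for k,p,l in obs]); return r if per else r.ravel()
for y0 in (-.4,.15):
    q=least_squares(f,[.7,-.28,.28,y0],loss="soft_l1",f_scale=1.5); print(np.round(q.x,4),np.degrees(q.x[3]),q.cost); print(np.round(f(q.x,True),1).tolist())
    R=Rh(q.x[3]); print("focus",q.x[:3]-R[:,0]*.167)
E
```

```text
[ 0.6996 -0.2871  0.2785  0.19  ] 10.886556626412293 16.200358382337683
[[-1.6, -2.3], [0.5, -0.5], [0.0, -0.3], [-1.3, -0.7], [-1.4, 3.0], [-2.3, -0.6], [-0.5, -1.3], [1.5, 1.9], [-1.3, 2.8]]
focus [ 0.55762175 -0.31437179  0.19504927]
[ 0.6996 -0.2871  0.2785  0.19  ] 10.886533691576222 16.200358382440495
[[-1.6, -2.3], [0.5, -0.5], [0.0, -0.3], [-1.3, -0.7], [-1.4, 3.0], [-2.3, -0.6], [-0.5, -1.3], [1.5, 1.9], [-1.3, 2.8]]
focus [ 0.55762174 -0.31437174  0.19504927]
```

The fit gives the head at about (0.70, -0.287, 0.279) with a yaw of about 10°, so the focus is near (0.558, -0.314, 0.196). The magazine is at (0.549, 0.139) and serves along about -73°. Next I move above the knob.

```bash
python3 -m pendant '[[1,0.05,-0.007,0.01,0,0,-0.06],[1,0.1,-0.014,0.03,0,0,-0.12],[1,0.15,-0.02,0.05,0,0,-0.18],[1,0.2,-0.03,0.06,0,0,-0.24],[1,0.242,-0.034,0.06,0,0,-0.293]]' 40; python3 - <<'E'
from fit import *
w=img("wrist");print(np.round(w["pose"],3).tolist());cv2.imwrite("pics/w1.png",w["image"])
for t in ["feed_slide_grip","magazine","sample0"]:
    r=env.tip_of("wrist",t); print(t,[(np.round(x["centre"],1),round(x["conf"],2)) for x in r[:2]])
    if t=="feed_slide_grip" and r: print(atz(w,r[0]["centre"],.052))
print(env.observe()["time_s"],proj(w,(.516,.242,.073)))
E
```

```text
time_s: 2.33
position: [0.515, 0.2437, 0.1875]
tool_rot: [[-0.291, 0.957, -0.002], [0.957, 0.291, -0.0], [0.0, -0.002, -1.0]]
ft_force: [1.1, -0.2, 0.4]
grip_width: 0.0856
gripper_force: 0.0
[[0.957, -0.279, -0.083, 0.493], [0.291, 0.914, 0.284, 0.316], [-0.003, -0.295, 0.955, 0.313], [0.0, 0.0, 0.0, 1.0]]
feed_slide_grip [(array([321.3, 236.7]), 0.76)]
[0.51812462 0.23872811 0.052     ]
magazine [(array([320.9, 324.7]), 0.93)]
sample0 [(array([316.8, 377. ]), 0.96)]
2.525 [319.83261244 240.60704226]
```

View pics/w1.png

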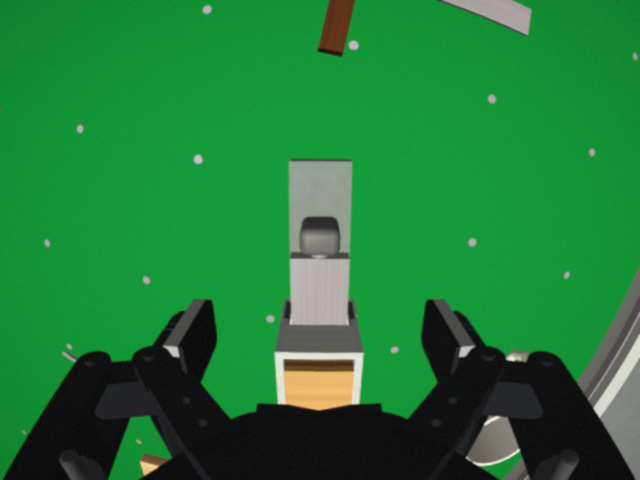

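The wrist view is square to the slide, with the knob at (320,237) and the slide slab in front of it. I descend with the fingertips just above the slab and close.

```bash
python3 -m pendant '[[1,-0.002,0.001,0.04,0,0,0],[1,-0.003,0.001,0.08,0,0,0],[1,-0.003,0.001,0.11,0,0,0],[1,-0.003,0.001,0.123,0,0,0],[1,-0.003,0.001,0.123,0,0,0]]' 40; python3 -m pendant '[[0.2,0,0,0,0,0,0],[0.1,0,0,0,0,0,0],[0.1,0,0,0,0,0,0],[0.1,0,0,0,0,0,0],[0.1,0,0,0,0,0,0]]' 60
```

```text
time_s: 3.15
position: [0.5181, 0.2388, 0.0653]
tool_rot: [[-0.288, 0.958, -0.001], [0.958, 0.288, -0.0], [-0.0, -0.001, -1.0]]
ft_force: [0.2, 0.1, 1.0]
grip_width: 0.0849
gripper_force: 0.0
time_s: 3.78
position: [0.5169, 0.2392, 0.0661]
tool_rot: [[-0.289, 0.957, -0.001], [0.957, 0.289, -0.001], [-0.0, -0.002, -1.0]]
ft_force: [-4.8, -2.1, 7.7]
grip_width: 0.0268
gripper_force: 59.8
```

```bash
python3 -m pendant '[[0.1,0.012,0,0,0,0,0],[0.1,0.024,0,0,0,0,0],[0.1,0.036,0,0,0,0,0],[0.1,0.046,0,0,0,0,0],[0.1,0.056,0,0,0,0,0]]' 60;  python3 -m pendant '[[0.1,0,0,0,0,0,0],[0.1,0,0,0,0,0,0],[0.1,0,0,0,0,0,0],[0.1,0,0,0,0,0,0]]'
python3 - <<'E'
from fit import *
w=img("scene");cv2.imwrite("pics/s2.png",cv2.resize(w["image"][190:350,290:490],(800,640))[:600])
E
```

```text
time_s: 4.4
position: [0.5015, 0.2914, 0.066]
tool_rot: [[-0.29, 0.957, 0.0], [0.957, 0.29, -0.005], [-0.005, -0.001, -1.0]]
ft_force: [7.9, -50.2, 10.0]
grip_width: 0.0268
gripper_force: 60.7
time_s: 4.9
position: [0.5016, 0.2911, 0.0661]
tool_rot: [[-0.289, 0.957, -0.0], [0.957, 0.289, -0.004], [-0.003, -0.001, -1.0]]
ft_force: [-2.3, -13.6, 7.9]
grip_width: 0.0273
gripper_force: 60.4
```

View pics/s2.png

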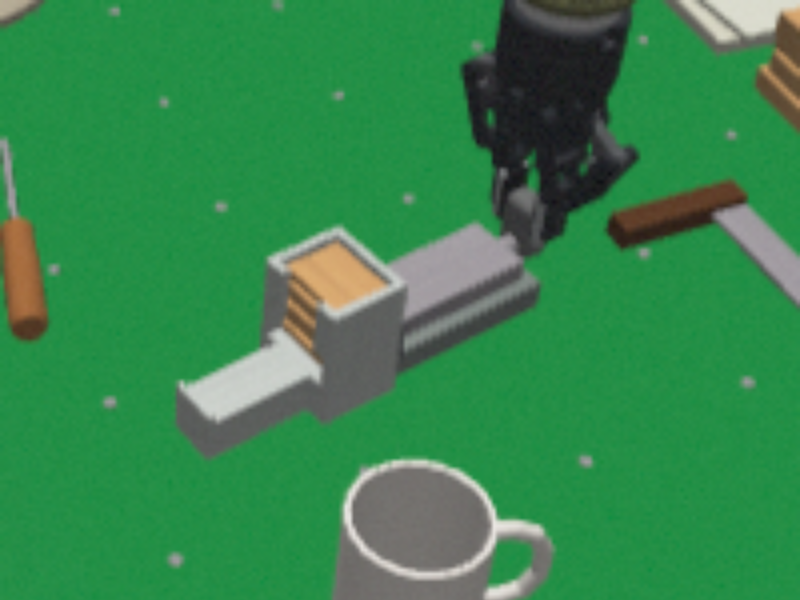

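The scene crop shows the slide fully out and the stack dropped, with its top now below the rim at (340,270). Now I push it home.

```bash
python3 -m pendant '[[0.1,-0.01,0,0,0,0,0],[0.1,-0.02,0,0,0,0,0],[0.1,-0.03,0,0,0,0,0],[0.1,-0.04,0,0,0,0,0],[0.1,-0.05,0,0,0,0,0]]' 60;  python3 -m pendant '[[0.1,-0.005,0,0,0,0,0],[0.1,-0.008,0,0,0,0,0],[0.1,-0.008,0,0,0,0,0],[0.1,-0.008,0,0,0,0,0]]'
python3 - <<'E'
from fit import *
w=img("scene");cv2.imwrite("pics/s3.png",cv2.resize(w["image"][190:350,290:490],(800,640))[:600])
E
```

```text
time_s: 5.58
position: [0.5152, 0.2451, 0.0661]
tool_rot: [[-0.289, 0.957, -0.001], [0.957, 0.289, 0.0], [0.0, -0.001, -1.0]]
ft_force: [-5.8, -1.2, 8.2]
grip_width: 0.0268
gripper_force: 60.5
time_s: 6.08
position: [0.517, 0.2391, 0.0661]
tool_rot: [[-0.289, 0.957, -0.002], [0.957, 0.289, 0.003], [0.003, -0.001, -1.0]]
ft_force: [-7.8, 8.2, 8.7]
grip_width: 0.0271
gripper_force: 60.5
```

View pics/s3.png

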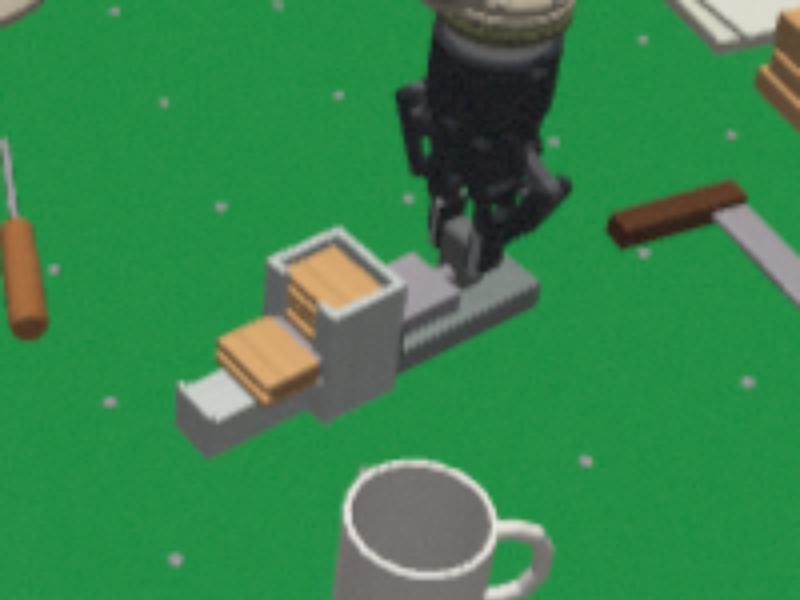

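The piece now lies on the tongue, with its top at about (270,355) in the crop. I release, rise, and go over it.

```bash
python3 -m pendant '[[1,0,0,0,0,0,0],[1,0,0,0,0,0,0],[1,0,0,0,0,0,0],[1,0,0,-0.04,0,0,0],[1,0,0,-0.09,0,0,0]]'; python3 -m pendant '[[1,0,0,-0.03,0,0,0],[1,-0.04,0,-0.05,0,0,0],[1,-0.09,0,-0.05,0,0,0],[1,-0.13,0,-0.05,0,0,0],[1,-0.15,0,-0.05,0,0,0]]'; python3 - <<'E'
from fit import *
w=img("wrist");print(np.round(w["pose"],3).tolist());cv2.imwrite("pics/w4.png",w["image"])
for t in ["sample0_edge","magazine","sample0"]:
    r=env.tip_of("wrist",t); print(t,[(np.round(x["centre"],1),round(x["conf"],2),np.round(atz(w,x["centre"],.048),3)) for x in r[:3]])
r=env.trace("wrist","sample0")
for x in r[:3]:
    c=cv2.minAreaRect(cv2.findContours(x["mask"].astype(np.uint8),0,2)[0][0]); print(x["conf"],np.round(x["bbox"]),np.round(cv2.boxPoints(c)).tolist(),[np.round(atz(w,p,.048)[:2],3).tolist() for p in cv2.boxPoints(c)])
o=env.observe();print(o["time_s"],o["position"])
E
```

```text
time_s: 6.75
position: [0.5181, 0.2372, 0.1556]
tool_rot: [[-0.288, 0.957, -0.002], [0.957, 0.288, -0.001], [0.0, -0.002, -1.0]]
ft_force: [0.6, -0.2, 0.9]
grip_width: 0.0856
gripper_force: 0.0
time_s: 7.38
position: [0.5621, 0.0921, 0.2052]
tool_rot: [[-0.287, 0.958, -0.0], [0.958, 0.287, -0.0], [-0.0, -0.0, -1.0]]
ft_force: [0.2, 0.4, 0.7]
grip_width: 0.0855
gripper_force: 0.0
[[0.958, -0.274, -0.083, 0.541], [0.286, 0.915, 0.284, 0.164], [-0.001, -0.296, 0.955, 0.33], [0.0, 0.0, 0.0, 1.0]]
sample0_edge [(array([315.5, 244.5]), 0.84, array([0.565, 0.073, 0.048]))]
magazine []
sample0 [(array([318.9, 163.8]), 0.88, array([0.549, 0.136, 0.048])), (array([316.7, 217.5]), 0.76, array([0.559, 0.095, 0.048])), (array([317.5,  22.3]), 0.43, array([0.517, 0.24 , 0.048]))]
0.86 [318. 167.  78.  60.] [[279.0, 137.0], [354.0, 137.0], [354.0, 197.0], [279.0, 197.0]] [[0.514, 0.147], [0.568, 0.163], [0.582, 0.119], [0.527, 0.102]]
0.7 [321. 223.  60.  54.] [[286.0, 198.0], [348.0, 198.0], [348.0, 248.0], [286.0, 248.0]] [[0.532, 0.103], [0.578, 0.117], [0.591, 0.078], [0.543, 0.063]]
7.625 [0.56134761 0.0950434  0.20525769]
```

View pics/w4.png

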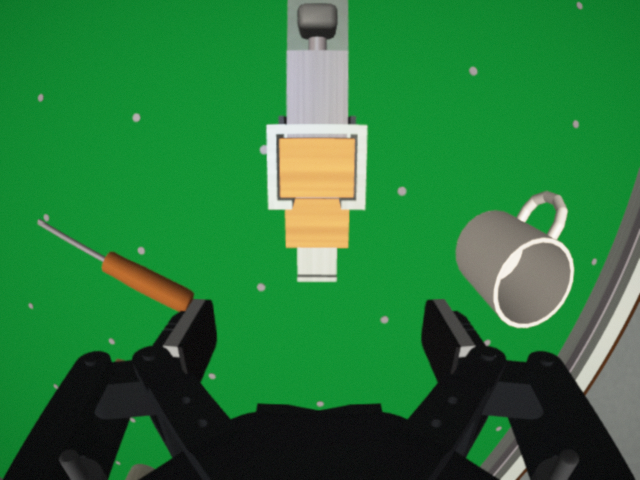

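The piece's leading edge mid is at (317,247), which puts its centre at about (0.562, 0.090) and in line with the tool. I descend and grip.

```bash
python3 -m pendant '[[1,-0.007,-0.001,0.04,0,0,0],[1,-0.007,-0.001,0.09,0,0,0],[1,-0.007,-0.001,0.13,0,0,0],[1,-0.007,-0.001,0.155,0,0,0],[1,-0.007,-0.001,0.164,0,0,0]]' 50; python3 -m pendant '[[1,0,0,0,0,0,0],[0.5,0,0,0,0,0,0],[0.3,0,0,0,0,0,0],[0.3,0,0,0,0,0,0],[0.3,0,0,0,0,0,0]]' 50
```

```text
time_s: 8.25
position: [0.562, 0.0882, 0.0401]
tool_rot: [[-0.29, 0.957, -0.002], [0.957, 0.29, 0.0], [0.001, -0.002, -1.0]]
ft_force: [-0.1, 0.6, 0.1]
grip_width: 0.0854
gripper_force: 0.0
time_s: 8.88
position: [0.5633, 0.0869, 0.0424]
tool_rot: [[-0.289, 0.957, 0.002], [0.957, 0.289, 0.0], [-0.001, 0.002, -1.0]]
ft_force: [-0.1, 0.3, 5.0]
grip_width: 0.049
gripper_force: 52.4
```

Gripped at 49 mm. I lift it and work out the transfer in tool axes.

```bash
python3 -m pendant '[[0.3,0,0,-0.03,0,0,0],[0.3,0,0,-0.07,0,0,0],[0.3,0,0,-0.12,0,0,0],[0.3,0,0,-0.17,0,0,0],[0.3,0,0,-0.21,0,0,0]]'
cat > plan.py <<'E'
import sys
from fit import *
from scipy.spatial.transform import Rotation as Ro
back=float(sys.argv[1]); up=float(sys.argv[2]); yaw=np.radians(10); f=np.array([.558,-.313,.196])
H=Rh(yaw); T=np.column_stack([-H[:,0],H[:,1],-H[:,2]])
edge=np.array([-.017,0,.003]); p=f-T@edge-H[:,0]*back+[0,0,up]
o=env.observe(); R=np.array(o["tool_rot"]); dp=R.T@(p-o["position"]); rv=Ro.from_matrix(R.T@T).as_rotvec()
print("target",p.round(3),"shift",dp.round(4),"rv",rv.round(4),"deg",np.degrees(np.linalg.norm(rv)).round(1),"q",np.round(o["q"],1),"edge now",np.round(o["position"]+R@edge,4),o["grip_width"],o["time_s"])
E
python3 plan.py 0.08 0.04
```

```text
time_s: 9.5
position: [0.5626, 0.0869, 0.2539]
tool_rot: [[-0.289, 0.957, 0.002], [0.957, 0.289, -0.0], [-0.001, 0.002, -1.0]]
ft_force: [0.7, 1.3, -0.2]
grip_width: 0.049
gripper_force: 52.5
target [ 0.474 -0.328  0.19 ] shift [-0.3714 -0.205   0.0637] rv [-0.3784 -0.4254 -1.4168] deg 87.5 q [ -3.1  23.5  70.7   0.   85.7 -19.9] edge now [0.5676 0.0706 0.2509] 0.049018083890685696 9.5
```

```bash
python3 - <<'E'
from fit import *
from scipy.spatial.transform import Rotation as Ro
H=Rh(np.radians(10)); T=np.column_stack([-H[:,0],H[:,1],-H[:,2]])
for q1 in (-30,-36,-42,-50):
  for a in (80,100):
    M=Ro.from_euler("ZY",[q1,a],degrees=True).inv()*Ro.from_matrix(T)*Ro.from_euler("Z",-90,degrees=True)
    print(q1,a,M.as_euler("ZYZ",degrees=True).round(1))
E
```

```text
-30 80 [  19.3   76.9 -130.5]
-30 100 [  22.2   58.2 -138.2]
-36 80 [  21.5   78.9 -136.2]
-36 100 [  24.4   60.5 -144.5]
-42 80 [  23.5   81.2 -141.7]
-42 100 [  26.2   63.  -150.5]
-50 80 [  25.8   84.5 -149. ]
-50 100 [  28.1   66.6 -158.3]
```

```bash
python3 -m pendant '[[0.3,-0.036,-0.02,0,-0.038,-0.042,-0.142],[0.3,-0.072,-0.04,0,-0.076,-0.085,-0.283],[0.3,-0.108,-0.06,0,-0.113,-0.127,-0.425],[0.3,-0.144,-0.08,0,-0.151,-0.17,-0.567],[0.3,-0.18,-0.1,0,-0.19,-0.213,-0.708]]'; python3 plan.py 0.08 0.04
```

```text
time_s: 10.12
position: [0.5185, -0.1154, 0.2518]
tool_rot: [[-0.811, 0.517, 0.273], [0.524, 0.85, -0.054], [-0.26, 0.1, -0.96]]
ft_force: [0.3, -0.8, -0.5]
grip_width: 0.0491
gripper_force: 52.5
target [ 0.474 -0.328  0.19 ] shift [-0.0591 -0.2099  0.0584] rv [-0.1887 -0.2118 -0.7036] deg 43.5 q [-27.4  13.5  87.8   5.   63.3 -87. ] edge now [ 0.5331 -0.1244  0.2533] 0.04908407049900383 10.125
```

```bash
python3 -m pendant '[[0.3,-0.012,-0.042,0.004,-0.038,-0.042,-0.141],[0.3,-0.024,-0.084,0.015,-0.076,-0.085,-0.282],[0.3,-0.036,-0.126,0.028,-0.113,-0.127,-0.422],[0.3,-0.048,-0.168,0.044,-0.151,-0.17,-0.563],[0.3,-0.059,-0.21,0.058,-0.189,-0.212,-0.704]]'; python3 - <<'E'
from fit import *
w=img("wrist");cv2.imwrite("pics/w5.png",w["image"])
for n in ("wrist","side","scene"):
  c=w if n=="wrist" else img(n)
  for t in ("sample0_edge","cam_head"):
    r=env.tip_of(n,t);print(n,t,[(np.round(x["centre"],1),round(x["conf"],2)) for x in r[:2]])
  print(proj(c,(.6996,-.2871,.279)))
E
python3 plan.py 0.0 0.0
```

```text
time_s: 10.75
position: [0.4859, -0.3217, 0.2]
tool_rot: [[-0.875, -0.123, 0.468], [-0.101, 0.992, 0.073], [-0.473, 0.017, -0.881]]
ft_force: [0.1, 0.0, -0.5]
grip_width: 0.0491
gripper_force: 52.5
wrist sample0_edge [(array([317.2, 353.5]), 0.91), (array([323.2, 300.6]), 0.42)]
wrist cam_head []
[330.13833317 530.33402495]
side sample0_edge [(array([286.4, 242.9]), 0.73), (array([379.3, 339.5]), 0.39)]
side cam_head [(array([438. , 261.4]), 0.7)]
[441.24097075 264.16924095]
scene sample0_edge [(array([169.2, 244.5]), 0.72)]
scene cam_head [(array([177.7, 282.3]), 0.65)]
[180.69868232 279.1030588 ]
target [ 0.542 -0.316  0.19 ] shift [-0.0438 -0.0031  0.0352] rv [-0.0111 -0.0314 -0.0481] deg 3.4 q [ -55.5   21.4   88.7   29.3   60.2 -165.2] edge now [ 0.5031 -0.3179  0.2058] 0.04868626619836691 11.2
```

View pics/w5.png

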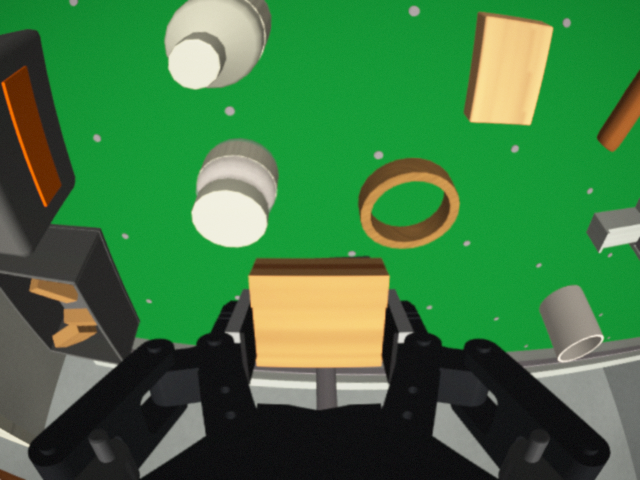

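The wrist view shows the piece held square in the jaws at (319,315), with the camera post just beyond it at (327,390). Joint 6 is close to its limit here, so I advance before correcting the rotation.

```bash
python3 -m pendant '[[0.3,-0.011,-0.001,0.009,0,0,0],[0.3,-0.022,-0.002,0.018,0,0,0],[0.3,-0.033,-0.003,0.027,0,0,0],[0.3,-0.044,-0.003,0.035,0,0,0],[0.3,-0.044,-0.003,0.035,0,0,0]]'; python3 plan.py 0.0 0.0
```

```text
time_s: 11.82
position: [0.5427, -0.3165, 0.1893]
tool_rot: [[-0.876, -0.126, 0.466], [-0.104, 0.992, 0.073], [-0.472, 0.015, -0.882]]
ft_force: [-0.8, -0.7, -0.9]
grip_width: 0.0491
gripper_force: 52.5
target [ 0.542 -0.316  0.19 ] shift [ 0.0001  0.0008 -0.001 ] rv [-0.0102 -0.0319 -0.0493] deg 3.4 q [ -50.3   25.9   83.2   28.3   58.8 -159.6] edge now [ 0.5589 -0.3145  0.1947] 0.049099791357819784 11.825
```

```bash
python3 -m pendant '[[0.3,0,0,0,-0.005,-0.016,-0.02],[0.3,0,0.001,-0.001,-0.01,-0.032,-0.04],[0.3,0,0.001,-0.001,-0.01,-0.032,-0.04],[0.3,0,0.001,-0.001,-0.01,-0.032,-0.04]]'; python3 plan.py 0.0 0.0; python3 - <<'E'
from fit import *
s=img("scene");d=img("side")
for n in ("scene","side"):
  for t in ("sample0_edge","sample0","cam_head"):
    print(n,t,[(np.round(x["centre"],1),round(x["conf"],2)) for x in env.tip_of(n,t)[:2]])
print(proj(s,(.558,-.313,.196)),proj(d,(.558,-.313,.196)))
a=cv2.resize(s["image"][190:350,110:270],(400,400),interpolation=2);b=cv2.resize(d["image"][210:330,360:480],(400,400),interpolation=2)
cv2.imwrite("pics/f.png",np.hstack([a,b]))
E
```

```text
time_s: 12.32
position: [0.5411, -0.3162, 0.1907]
tool_rot: [[-0.855, -0.164, 0.493], [-0.14, 0.987, 0.085], [-0.5, 0.004, -0.866]]
ft_force: [0.6, 0.1, 0.1]
grip_width: 0.0489
gripper_force: 52.5
target [ 0.542 -0.316  0.19 ] shift [-0.0005  0.0002  0.001 ] rv [-0.0016  0.0001 -0.0108] deg 0.6 q [ -51.1   25.6   84.2   30.8   58.6 -164.1] edge now [ 0.5571 -0.3135  0.1966] 0.04890044827464771 12.325
scene sample0_edge [(array([172.1, 261.3]), 0.72), (array([170.6, 267.3]), 0.29)]
scene sample0 [(array([376.5, 266.9]), 0.62), (array([168.4, 265.6]), 0.55)]
scene cam_head [(array([179.6, 279.4]), 0.7)]
side sample0_edge []
side sample0 [(array([287.5, 236.8]), 0.57), (array([287.1, 236.9]), 0.48)]
side cam_head [(array([439.3, 259.8]), 0.58)]
[170.96259404 263.99174682] [398.03172573 322.1962677 ]
```

View pics/f.png

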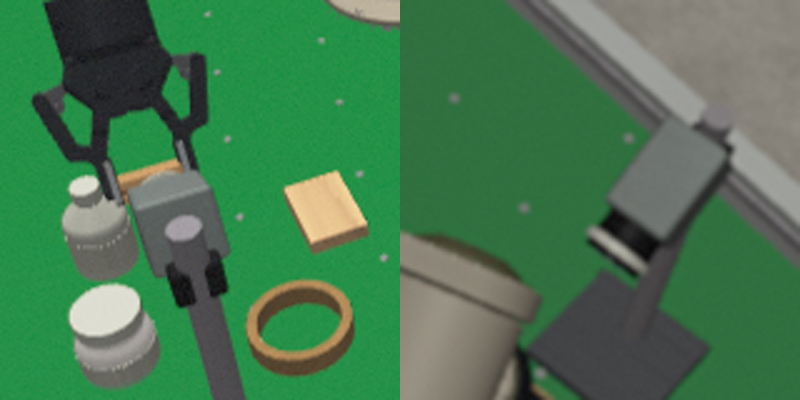

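The piece sits in front of the lens with its edge parallel to the housing. The detected edge in the scene view, (172,261), matches the predicted focus point at (171,264). I hand in.

```bash
python3 -c "
from rig import env; print(env.close_job())"
```

```text
the job is handed in; nothing more can be done
None
```

The lowest piece was served, gripped and handed in while held about 1 mm from the estimated focus point and square to the lens, with the slide back home and nothing else touched; the hand-in gave no verdict.

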